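Line up gear shafts by size on the measuring machine's loading plate

TASK

Load the four steel gear shafts from the blue mat onto the loading plate for the measuring machine: stand one upright in the middle of each ring mark, in order of gear size, with the smallest gear next to the steel stop bar and the largest farthest from it. Set each one down gently, do not drop it.

Things in the scene. Friction and masses are not known exactly. Their poses are not given: they have to be found in the camera images.
- gear28_mid (a point): Loose bright steel gear shaft with the smallest gear: a toothed gear disc of 28 mm outside diameter and 8 mm thick at the foot, and above it a plain round shaft of 18 mm diameter, 60 mm high over all. It stands upright on its gear. This point is on its axis, half-way up (30 mm above its foot); z points up its shaft. Grip the shaft here, above the gear. About 120 g, give or take 30 %.
- gear38_mid (a point): Loose bright steel gear shaft with the second smallest gear: a toothed gear disc of 38 mm outside diameter and 8 mm thick at the foot, and above it a plain round shaft of 18 mm diameter, 60 mm high over all. It stands upright on its gear. This point is on its axis, half-way up (30 mm above its foot); z points up its shaft. Grip the shaft here, above the gear. About 150 g, give or take 30 %.
- gear48_mid (a point): Loose bright steel gear shaft with the second largest gear: a toothed gear disc of 48 mm outside diameter and 8 mm thick at the foot, and above it a plain round shaft of 18 mm diameter, 60 mm high over all. It stands upright on its gear. This point is on its axis, half-way up (30 mm above its foot); z points up its shaft. Grip the shaft here, above the gear. About 190 g, give or take 30 %.
- gear58_mid (a point): Loose bright steel gear shaft with the largest gear: a toothed gear disc of 58 mm outside diameter and 8 mm thick at the foot, and above it a plain round shaft of 18 mm diameter, 60 mm high over all. It stands upright on its gear. This point is on its axis, half-way up (30 mm above its foot); z points up its shaft. Grip the shaft here, above the gear. About 240 g, give or take 30 %.
- mark1: Ring mark no. 1 of 4 counted from the stop bar: white ring of 62 mm diameter with a small cross at its centre, flat on the loading plate. All four look alike. Origin at the ring's centre, on the plate's top face (12 mm above the bench); x points along the row, away from the stop bar; neighbouring rings are 68 mm apart centre to centre, in one straight row.
- mark2: Ring mark no. 2 of 4 counted from the stop bar: white ring of 62 mm diameter with a small cross at its centre, flat on the loading plate. All four look alike. Origin at the ring's centre, on the plate's top face (12 mm above the bench); x points along the row, away from the stop bar; neighbouring rings are 68 mm apart centre to centre, in one straight row.
- mark3: Ring mark no. 3 of 4 counted from the stop bar: white ring of 62 mm diameter with a small cross at its centre, flat on the loading plate. All four look alike. Origin at the ring's centre, on the plate's top face (12 mm above the bench); x points along the row, away from the stop bar; neighbouring rings are 68 mm apart centre to centre, in one straight row.
- mark4: Ring mark no. 4 of 4 counted from the stop bar: white ring of 62 mm diameter with a small cross at its centre, flat on the loading plate. All four look alike. Origin at the ring's centre, on the plate's top face (12 mm above the bench); x points along the row, away from the stop bar; neighbouring rings are 68 mm apart centre to centre, in one straight row.
- stop: Bright steel stop bar, 14 x 70 x 10 mm, fixed across one end of the loading plate, 45 mm (centre to centre) before ring mark 1. Origin at the centre of its underside, on the plate's top face; x points along the row of marks, away from this bar.
- plate: The loading plate: fixed black slab with thin grey long edges, 330 x 84 x 12 mm, lying flat any way round on the bench, left or right of a fixed blue mat (230 x 230 x 4 mm) on which the gear shafts start at least 80 mm apart, centre to centre. Origin at the centre of the plate's underside; x points along it, away from the stop bar; z up.
Things that resemble listed ones, but are neither listed nor needed, are in the scene too. What is shaped like the part that bears gear38_mid but black is not meant.

How it is judged:
By the outcome, as a careful person would: the job done as asked, in the order asked, and still so for the second after the job is handed in, with the robot touching nothing.
It also fails if it takes over 96 s, if anything falls off the work surface, if the arm or the gripper's body presses on something with over 40 N, if the wrist force passes 120 N, or if a joint passes its speed limit or range.

ROBOT

A 6-joint arm with a two-finger parallel gripper is mounted at the origin on the work surface. World frame = base frame: x ahead of the robot, y to its left, z up, the work surface at z = 0. Lengths are in m, angles in degrees, forces in N, time in s.
With the tool pointing down it reaches from about 0.4 to 0.825 m from the base axis. Payload 7 kg.
Tool frame: the origin (TCP) lies between the finger pads; the fingertips stand ctrl.nose_length ahead of it and the grasp point (between the pads) lies 2 mm behind it (ctrl.nose_length is the distance from the TCP to the fingertips, in m); z points along the fingers, y is the line along which they close (so a half turn about z gives the same grasp; the last joint's range is limited). The gripper opens to 88 mm and grips with 3 to 60 N. Pads are 19 mm wide; open, the fingers measure 130 mm over their backs; the gripper's body (78 mm by 193 mm) begins 47 mm behind the grasp point.
Start: joints at [87.84, 20.546, 0.682, 0, -70.136, -16.507], TCP at [0.216, 0.639, 0.244] pointing down, gripper open.
Joint ranges: [-176.03, 176.03], [-82.01, 121.73], [-58.28, 71.71], [-173.87, 95.51], [-174.79, -0.11], [-173.66, 173.66]. Speed limits (degrees/s): [136.94, 136.94, 172.46, 180, 180, 180].

INTERFACE

Orientations are given as [roll, pitch, yaw] about the fixed x, y, z axes, in that order (R = Rz(yaw) Ry(pitch) Rx(roll)).
In Python, from plant import ctrl gives the robot as it stands.
- The arm moves only by the tool apply_moves, never from a script. Its argument "commands" is a list of rows, each a list of 3 entries, a list of its own where there are three numbers: the shift along the world's x, y, z in cm, then the turn about the world's z in rad, then the closure, from 0 (fully open) to 1 (shut). In form: [[[x, y, z], turn, jaw], ...]. A call has 1 to 20 rows; each row is the pose to reach, as a shift and turn from the pose commanded when the call began; what a row does not reach only later rows make up. A row lasts 1/12 s, in which the tool goes at most 41.7 mm and 7.16 degrees, less where a joint would pass 70% of its speed; a pose out of reach is approached as far as the arm can. A call with a gripper value outside its range is refused whole. The fingers move at their own pace and stop on an object; the grip force is fixed at half the most. Time passes only in rows, so rows that repeat a pose let the fingers close. It gives the time, the measured TCP pose, the force, the opening and the grip force at its end, in the units of the state.
- ctrl.get_obs(): the state, without advancing time (a new reading comes with each control period).
- ctrl.snapshot(name): name is "scene" or "side" or "wrist"; returns a dict with "img" (480x640x3 uint8, red, green, blue), "fx", "fy", "cx", "cy" (pixels), "T" (4x4, takes a point from camera to world coordinates). Camera axes: x right, y up, looking along -z (the intrinsics and any distortion apply to the point x, -y, -z); pixel columns grow to the right and rows downward; lengths in m; the calibration is good to about 2 mm. A picture is of the moment at which its call begins. There is no depth.
- ctrl.close_job(): hands the job in; it is judged then, once.
Trained networks look in a picture, given as the dict that the camera call returned (one of the last four; its "shot" number tells which), for a name from the list of things; names that differ only in an ending like _2 or _b are one class to them, and where a whole thing is asked for, a point or a joint stands for the part that bears it (a point fixed in the world has none). Each returns a list of dicts, best first, with "score" (0 to 1); they miss things now and then, are a little off and sometimes report something else, mostly with a low value. They report only what shows in the picture. A call takes as long as a camera call. They do not tell look-alikes from the thing itself.
- ctrl.search_frame(picture, target): "at" ([column, row] in pixels, amid what is visible of it).
- ctrl.spot_point(picture, target): "at" ([column, row] in pixels: a listed point, or the origin of a listed thing).
The state is a dict: "clock": time; "joint_pos": joint angles; "qvel": joint speeds; "tau": joint torques, N m; "tool_pos": TCP position; "orientation": TCP orientation; "force": force on the tool from outside, world axes, zero at the start; "moment": the same for the moment, N m; "opening": finger opening in m; "gripper_force": force on a finger pad.
Only numpy, scipy, OpenCV 4.12 (cv2) and the standard library are available. Lean on these libraries where they do the work, as an engineer would, in place of code of your own. Each camera call takes 0.05 s, during which the arm holds its last target. There are 200 camera calls.

## Working session

There is one attempt and no reset: what is moved stays moved. The work goes in short steps, Python scripts to look and compute and a tool call to move; the robot and the scene stay as the last step left them, time stands still between calls to the robot, and variables do not carry over. Pictures are saved under pics/ and viewed, at most 14 in all, crops included, and the job is handed in when it is done.

Besides the shell and the picture viewer there is one more tool, called after "Request:" as a command line: name --argument value ..., lists and objects as JSON in quotes. apply_moves: Moves the arm, as the interface text tells. Its arguments: {"type":"object","properties":{"commands":{"type":"array"}},"required":["commands"]}

```bash
mkdir -p pics
cat > h.py <<'E'
import numpy as np, cv2
from plant import ctrl
def ray(s,px):
    u=np.array([(px[0]-s["cx"])/s["fx"],-(px[1]-s["cy"])/s["fy"],-1.0])
    T=np.array(s["T"]); return T[:3,3],T[:3,:3]@u
def atz(s,px,z):
    o,d=ray(s,px); return o+d*(z-o[2])/d[2]
def proj(s,p):
    T=np.array(s["T"]); c=T[:3,:3].T@(np.array(p)-T[:3,3])
    return [s["cx"]+s["fx"]*c[0]/-c[2], s["cy"]-s["fy"]*c[1]/-c[2]]
def save(s,n): cv2.imwrite("pics/"+n,np.array(s["img"])[:,:,::-1])
E
python3 - <<'E'
from h import *
o=ctrl.get_obs(); print(o["clock"],o["tool_pos"],o["orientation"],o["opening"],ctrl.nose_length)
for c in ["scene","side","wrist"]:
    s=ctrl.snapshot(c); save(s,c+"0.png"); print(c,[k for k in s if k!="img"],np.round(np.array(s["T"])[:3,3],3),s["fx"])
    for t in ["gear28_mid","gear38_mid","gear48_mid","gear58_mid"]:
        for r in ctrl.spot_point(s,t)[:4]: print(t,np.round(r["at"],1),round(r["score"],2),np.round(atz(s,r["at"],.034),3))
    for t in ["mark1","stop","plate"]:
        for r in ctrl.spot_point(s,t)[:5]: print(t,np.round(r["at"],1),round(r["score"],2),np.round(atz(s,r["at"],0 if t=="plate" else .012),3))
E
```

```text
0.0 [0.21589551 0.63906596 0.24263   ] [ 1.79907743e+02 -7.90769376e-03 -1.86698546e+01] 0.08799862772570735 0.017
scene ['fx', 'fy', 'cx', 'cy', 'T', 'shot'] [ 1.164 -0.222  0.512] 436.2541682833411
gear28_mid [283.7 253.5] 0.59 [ 0.573 -0.128  0.034]
gear38_mid [145.6 355.3] 0.96 [ 0.732 -0.353  0.034]
gear38_mid [220.3 279.9] 0.88 [ 0.609 -0.241  0.034]
gear38_mid [210.2 346.1] 0.76 [ 0.742 -0.268  0.034]
gear38_mid [119.4 308.9] 0.75 [ 0.629 -0.394  0.034]
gear58_mid [255.6 230.8] 0.95 [ 0.491 -0.164  0.034]
mark1 [499.1 229.8] 0.91 [0.601 0.292 0.012]
mark1 [430.3 219.5] 0.85 [0.528 0.182 0.012]
mark1 [466.1 221.1] 0.72 [0.555 0.247 0.012]
mark1 [397.6 207.8] 0.54 [0.469 0.137 0.012]
stop [376.8 203.3] 0.42 [0.439 0.102 0.012]
plate [444.7 224.6] 0.57 [0.538 0.21  0.   ]
side ['fx', 'fy', 'cx', 'cy', 'T', 'shot'] [ 0.425 -0.8    1.03 ] 572.9008351578966
gear28_mid [341.7 277.7] 0.69 [ 0.58  -0.133  0.034]
gear38_mid [387.1 391.4] 0.92 [ 0.616 -0.394  0.034]
gear38_mid [438.7 365.3] 0.91 [ 0.724 -0.359  0.034]
gear38_mid [419.2 281.2] 0.84 [ 0.739 -0.168  0.034]
gear38_mid [427.2 325. ] 0.75 [ 0.727 -0.271  0.034]
gear48_mid [308.4 328.2] 0.67 [ 0.493 -0.241  0.034]
gear58_mid [299.4 291.8] 0.88 [ 0.488 -0.153  0.034]
mark1 [273.7 197.4] 0.87 [0.465 0.137 0.012]
mark1 [306.4 159.2] 0.86 [0.562 0.255 0.012]
mark1 [294. 178.] 0.72 [0.522 0.194 0.012]
mark1 [316.9 147.6] 0.58 [0.595 0.294 0.012]
stop [268.2 210.3] 0.74 [0.448 0.098 0.012]
stop [292.9 177. ] 0.2 [0.52  0.198 0.012]
plate [302.3 175.3] 0.69 [0.545 0.212 0.   ]
wrist ['fx', 'fy', 'cx', 'cy', 'T', 'shot'] [0.281 0.617 0.384] 397.4393810298835
```

View pics/scene0.png

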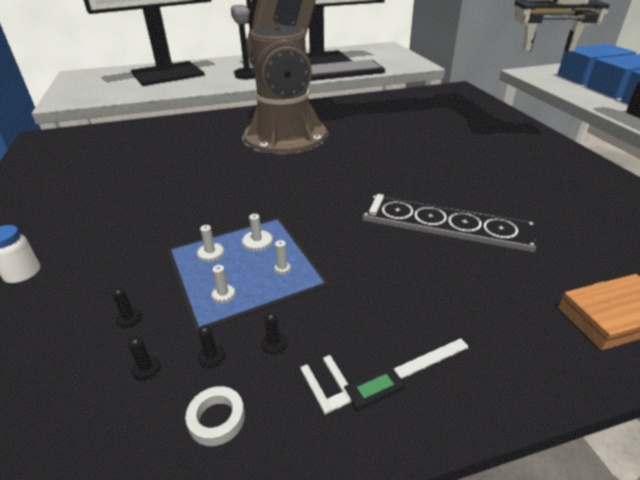

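View pics/side0.png

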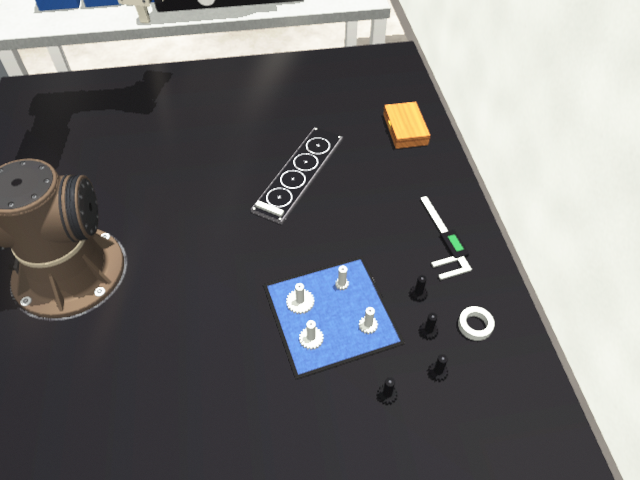

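The steel gear shafts on the mat, at side-view pixels, are 28 (342,278), 58 (300,295), 48 (310,335) and 38 (369,320). The black ones at (419,290), (431,325), (441,367) and (388,390) are decoys. The stop bar is at (268,210), so mark 1 is the ring at (279,197). I'll get the wrist camera over the plate first, with the tool yawed along the row.

Request:
apply_moves --commands '[[[27.4,-47.9,5.6],1.199,0],[[27.4,-47.9,5.6],1.199,0],[[27.4,-47.9,5.6],1.199,0],[[27.4,-47.9,5.6],1.199,0],[[27.4,-47.9,5.6],1.199,0],[[27.4,-47.9,5.6],1.199,0],[[27.4,-47.9,5.6],1.199,0],[[27.4,-47.9,5.6],1.199,0],[[27.4,-47.9,5.6],1.199,0],[[27.4,-47.9,5.6],1.199,0],[[27.4,-47.9,5.6],1.199,0],[[27.4,-47.9,5.6],1.199,0],[[27.4,-47.9,5.6],1.199,0],[[27.4,-47.9,5.6],1.199,0],[[27.4,-47.9,5.6],1.199,0],[[27.4,-47.9,5.6],1.199,0],[[27.4,-47.9,5.6],1.199,0],[[27.4,-47.9,5.6],1.199,0]]'

```text
clock: 2.7
tool_pos: [0.4897, 0.1612, 0.2995]
orientation: [-180.0, -0.0, 50.1]
force: [1.2, 0.1, 0.6]
opening: 0.0877
gripper_force: 0.0
```

Run:
```python
from h import *
o=ctrl.get_obs(); print(o["clock"],o["tool_pos"],o["orientation"],o["joint_pos"])
s=ctrl.snapshot("wrist"); save(s,"w1.png"); print(np.round(s["T"],3))
for t in ["mark1","stop","plate"]:
    for r in ctrl.spot_point(s,t)[:5]: print(t,np.round(r["at"],1),round(r["score"],2),np.round(atz(s,r["at"],0 if t=="plate" else .012),4))
```

```text
2.7 [0.48969125 0.16115036 0.29948402] [-1.79990049e+02 -8.06644084e-04  5.00793481e+01] [ 4.00500666e+01  3.45070446e+00 -1.39642777e+01 -1.04171116e-02
 -7.25859568e+01  1.00032399e+02]
[[ 0.768  0.619  0.165  0.534]
 [-0.641  0.742  0.196  0.213]
 [-0.001 -0.256  0.967  0.44 ]
 [ 0.     0.     0.     1.   ]]
mark1 [305.4  10.7] 0.75 [0.5969 0.3026 0.012 ]
mark1 [316.8 153.6] 0.65 [0.5182 0.1906 0.012 ]
mark1 [312.1  89.2] 0.64 [0.5557 0.2432 0.012 ]
mark1 [317.  217.8] 0.55 [0.4738 0.137  0.012 ]
mark1 [313.6 124.6] 0.3 [0.5346 0.2156 0.012 ]
stop [323.2 256.1] 0.82 [0.4508 0.0983 0.012 ]
stop [318.7 215.7] 0.22 [0.4767 0.1376 0.012 ]
plate [315.3 122.7] 0.73 [0.5372 0.216  0.    ]
```

View pics/w1.png

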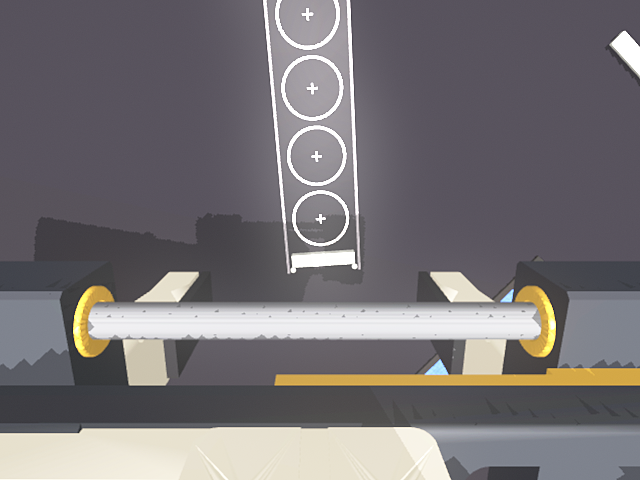

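The wrist view shows the four ring crosses at (320,218), (316,156), (312,88) and (307,14), with the stop bar at (322,260). I'll refine the crosses, then look at the mat.

```bash
cat >> h.py <<'E'
def bright(s,px,w=9,th=40):
    g=cv2.cvtColor(np.array(s["img"]),cv2.COLOR_RGB2GRAY).astype(float)
    x,y=int(round(px[0])),int(round(px[1])); y0=max(0,y-w)
    p=g[y0:y+w+1,x-w:x+w+1]; m=np.clip(p-np.median(p)-th,0,None)
    Y,X=np.mgrid[y0:y0+p.shape[0],x-w:x+w+1]; return [(X*m).sum()/m.sum(),(Y*m).sum()/m.sum()]
E
python3 - <<'E'
from h import *
s=ctrl.snapshot("wrist"); P=[]
for c in [(320,218),(316,156),(312,88),(307,14)]:
    b=bright(s,c); P.append(atz(s,b,.012)); print(np.round(b,1),np.round(P[-1],4))
P=np.array(P)[:,:2]; k=np.arange(4)-1.5; d=(k[:,None]*P).sum(0)/5; m=P.mean(0)
print("pitch",np.hypot(*d),"ang",np.degrees(np.arctan2(d[1],d[0])))
d=d/np.hypot(*d)*.068; F=m+k[:,None]*d; print(np.round(F,4)); np.save("marks.npy",F)
# same via other cams
for c in ["side","scene"]:
    s=ctrl.snapshot(c); print(c,[np.round(proj(s,[*f,.012]),1) for f in F]); save(s,c+"1.png")
E
```

```text
[320.2 218.3] [0.4762 0.1343 0.012 ]
[316.2 155.8] [0.5162 0.1894 0.012 ]
[312.   88.1] [0.5563 0.2443 0.012 ]
[307.1  13.9] [0.5963 0.2995 0.012 ]
pitch 0.06806091828508487 ang 53.96366288331492
[[0.4762 0.1344]
 [0.5162 0.1894]
 [0.5563 0.2444]
 [0.5963 0.2993]]
side [array([278.5, 197.8]), array([292. , 179.6]), array([304.9, 162.4]), array([317.1, 146. ])]
scene [array([397.9, 209.9]), array([430.9, 215.6]), array([465.3, 221.6]), array([501.2, 227.8])]
```

Request:
apply_moves --commands '[[[0,-41,0],0,0],[[0,-41,0],0,0],[[0,-41,0],0,0],[[0,-41,0],0,0],[[0,-41,0],0,0],[[0,-41,0],0,0],[[0,-41,0],0,0],[[0,-41,0],0,0],[[0,-41,0],0,0],[[0,-41,0],0,0],[[0,-41,0],0,0],[[0,-41,0],0,0],[[0,-41,0],0,0],[[0,-41,0],0,0]]'

```text
clock: 4.22
tool_pos: [0.4901, -0.2488, 0.2996]
orientation: [-180.0, -0.0, 50.1]
force: [-0.7, -0.2, 0.0]
opening: 0.0874
gripper_force: 0.0
```

Run:
```python
from h import *
o=ctrl.get_obs(); print(o["clock"],o["tool_pos"],o["orientation"])
s=ctrl.snapshot("wrist"); save(s,"w2.png")
for t in ["gear28_mid","gear38_mid","gear48_mid","gear58_mid"]:
    for r in ctrl.spot_point(s,t)[:4]: print(t,np.round(r["at"],1),round(r["score"],2),np.round(atz(s,r["at"],.034),4))
```

```text
4.2167 [ 0.4901149  -0.24877115  0.2995994 ] [-1.79998224e+02 -7.48694599e-03  5.00780636e+01]
gear28_mid [310.1  39.1] 0.64 [ 0.5821 -0.133   0.034 ]
gear38_mid [523.4  48.5] 0.98 [ 0.731  -0.2679  0.034 ]
gear38_mid [565.1 127.8] 0.82 [ 0.7238 -0.356   0.034 ]
gear38_mid [403.8 105. ] 0.72 [ 0.6143 -0.2366  0.034 ]
gear48_mid [317.7 191.9] 0.64 [ 0.4954 -0.2485  0.034 ]
gear58_mid [256.2 135.8] 0.62 [ 0.4844 -0.1661  0.034 ]
```

View pics/w2.png

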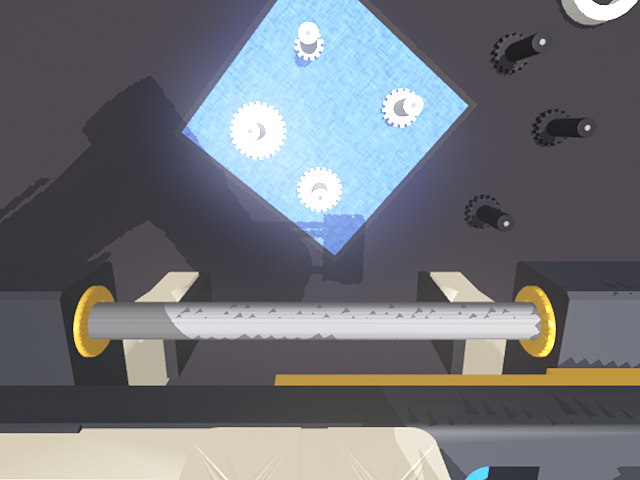

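The mat view shows the steel gears 58 (258,130), 48 (320,189), 38 (402,108) and 28 (308,44), with the black decoys off the mat to the right. I'll fit each silhouette with the known model to get exact axes and confirm sizes.

```bash
cat >> h.py <<'E'
from scipy.optimize import minimize
A=np.linspace(0,2*np.pi,48)
def hull(s,x,y,r,z0,z1):
    q=[proj(s,[x+r*np.cos(a),y+r*np.sin(a),z]) for a in A for z in (z0,z1)]
    return cv2.convexHull(np.array(q,np.float32))
def model(s,x,y,R,zb):
    m=np.zeros((480*4,640*4),np.uint8)
    for r,a,b in ((R-.001,zb,zb+.008),(.009,zb+.008,zb+.06)):
        cv2.fillConvexPoly(m,np.round((hull(s,x,y,r,a,b)*4+1.5)).astype(np.int32),255)
    return cv2.resize(m,(640,480),interpolation=cv2.INTER_AREA)/255.
def fit(s,xy,R,zb=.004,maxsat=70,minv=110,free=False):
    hsv=cv2.cvtColor(np.array(s["img"]),cv2.COLOR_RGB2HSV)
    w=((hsv[...,1]<maxsat)&(hsv[...,2]>minv)).astype(float)
    c=proj(s,[*xy,zb+.02]); L=75; y0,y1,x0,x1=[int(v) for v in (max(0,c[1]-L),c[1]+L,max(0,c[0]-L),c[0]+L)]
    near=cv2.dilate((model(s,*xy,R+.006,zb)>0).astype(np.uint8),np.ones((7,7)))
    w=w*near
    f=lambda p: np.abs(model(s,p[0]/1e3,p[1]/1e3,p[2]/1e3 if free else R,zb)-w)[y0:y1,x0:x1].sum()
    p0=[xy[0]*1e3,xy[1]*1e3]+([R*1e3] if free else [])
    S=[p0]+[[v+(4 if i==j else 0) for j,v in enumerate(p0)] for i in range(len(p0))]
    r=minimize(f,p0,method="Nelder-Mead",options=dict(initial_simplex=S,xatol=.05,fatol=.5)); return r.x/1e3,r.fun,w.sum()
E
python3 - <<'E'
from h import *
s=ctrl.snapshot("wrist")
for n,px,R in [("28",(308,44),.014),("38",(402,108),.019),("48",(320,189),.024),("58",(258,130),.029)]:
    xy=atz(s,px,.012)[:2]; print(n,np.round(xy,4),*[np.round(v,4) for v in fit(s,xy,R,free=True)])
E
```

```text
28 [ 0.5804 -0.1315] [ 0.5807 -0.1323  0.0148] 87.4863 833.0
38 [ 0.6158 -0.2399] [ 0.6152 -0.2388  0.0197] 121.0196 1183.0
48 [ 0.4975 -0.2504] [ 0.4961 -0.2474  0.0272] 504.0471 1970.0
58 [ 0.4873 -0.1613] [ 0.4874 -0.1618  0.0389] 599.0588 3878.0
```

Sizes for 28 and 38 match. For 48 and 58 the lit mat leaks into the mask, so I'll tighten it.

Run:
```python
from h import *
s=ctrl.snapshot("wrist")
hsv=cv2.cvtColor(np.array(s["img"]),cv2.COLOR_RGB2HSV)
for y,x in [(130,276),(110,258),(130,300),(175,258),(189,310),(189,360)]: print((x,y),hsv[y,x])
for ms in (25,40,55):
  for n,px,R in [("28",(308,44),.014),("38",(402,108),.019),("48",(320,189),.024),("58",(258,130),.029)]:
    xy=atz(s,px,.012)[:2]; print(ms,n,*[np.round(v,4) for v in fit(s,xy,R,free=True,maxsat=ms)])
i=np.array(s["img"])[0:260,170:480,::-1]; cv2.imwrite("pics/c2.png",cv2.resize(i,None,fx=2.3,fy=2.3))
```

```text
(276, 130) [  0   0 255]
(258, 110) [  0   0 255]
(300, 130) [101  64 255]
(258, 175) [101  68 255]
(310, 189) [  0   0 255]
(360, 189) [103  86 255]
25 28 [ 0.5806 -0.1327  0.0142] 233.1412 649.0
25 38 [ 0.6153 -0.2389  0.0196] 153.2039 1102.0
25 48 [ 0.4961 -0.2502  0.025 ] 142.898 1480.0
25 58 [ 0.4861 -0.1612  0.03  ] 225.3569 2411.0
40 28 [ 0.5805 -0.1326  0.0145] 103.1608 793.0
40 38 [ 0.6152 -0.239   0.0197] 118.9059 1150.0
40 48 [ 0.4963 -0.2505  0.0252] 130.4824 1518.0
40 58 [ 0.4861 -0.1614  0.0302] 190.3137 2471.0
55 28 [ 0.5808 -0.1324  0.0148] 89.6549 823.0
55 38 [ 0.6153 -0.239   0.0198] 116.9569 1163.0
55 48 [ 0.4963 -0.2506  0.0252] 136.3333 1550.0
55 58 [ 0.4859 -0.1615  0.0304] 248.0667 2568.0
```

View pics/c2.png

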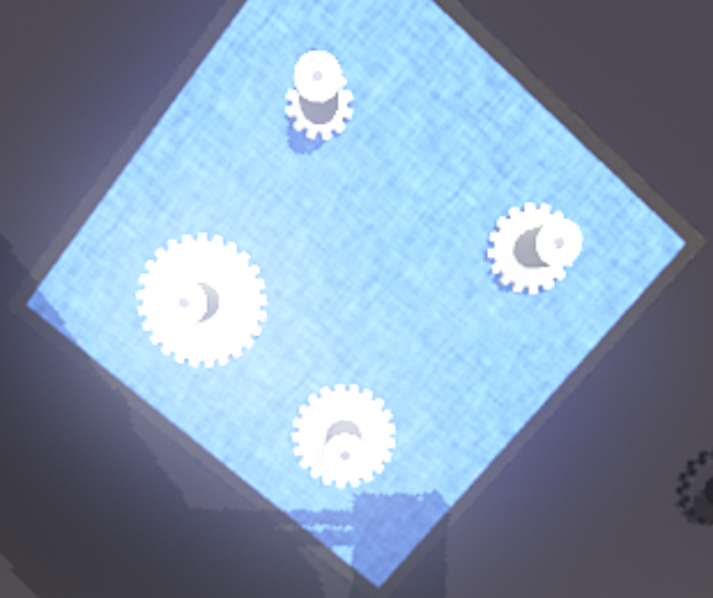

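Measured axes (m): 28 (.5805,-.1326), 38 (.6152,-.2390), 48 (.4963,-.2505), 58 (.4861,-.1614); the fitted radii and tooth counts confirm the sizes. I'll take 28 first.

Request:
apply_moves --commands '[[[9.04,11.62,0],0,0.3],[[9.04,11.62,0],0,0.3],[[9.04,11.62,0],0,0.3],[[9.04,11.62,0],0,0.3],[[9.04,11.62,-6],0,0.3],[[9.04,11.62,-10],0,0.3],[[9.04,11.62,-14],0,0.3],[[9.04,11.62,-18],0,0.3],[[9.04,11.62,-21],0,0.3],[[9.04,11.62,-23],0,0.3],[[9.04,11.62,-24.5],0,0.3],[[9.04,11.62,-25.5],0,0.3],[[9.04,11.62,-26.2],0,0.3],[[9.04,11.62,-26.2],0,0.3],[[9.04,11.62,-26.2],0,0.3]]'

```text
clock: 5.82
tool_pos: [0.581, -0.1333, 0.0382]
orientation: [180.0, -0.0, 50.0]
force: [-0.2, 0.7, 0.3]
opening: 0.0618
gripper_force: 0.0
```

Run:
```python
from h import *
o=ctrl.get_obs(); print(o["clock"],o["tool_pos"],o["opening"],o["force"])
s=ctrl.snapshot("wrist"); save(s,"w3.png")
```

```text
5.8167 [ 0.581011   -0.13326074  0.03820695] 0.06178432798648073 [-0.1777773   0.71655299  0.30361007]
```

View pics/w3.png

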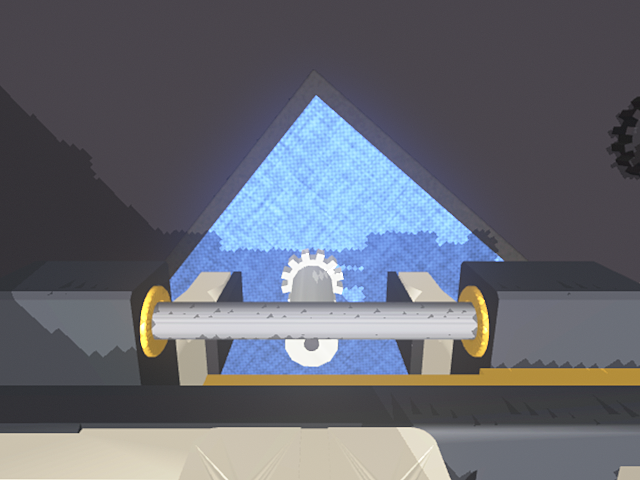

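The shaft (312,285) stands between the fingers (inner edges about 243 and 390), so I'll grip and lift.

Request:
apply_moves --commands '[[[0,0,0],0,0.7],[[0,0,0],0,0.8],[[0,0,0],0,0.9],[[0,0,0],0,1],[[0,0,0],0,1],[[0,0,0],0,1],[[0,0,0],0,1],[[0,0,0],0,1],[[0,0,0.5],0,1],[[0,0,1.5],0,1],[[0,0,4],0,1],[[0,0,7],0,1],[[0,0,9],0,1],[[0,0,9],0,1],[[0,0,9],0,1]]'

```text
clock: 7.12
tool_pos: [0.5813, -0.1332, 0.1297]
orientation: [179.9, -0.2, 50.0]
force: [0.2, -0.6, -1.6]
opening: 0.0178
gripper_force: 30.0
```

Run:
```python
from h import *
F=np.load("marks.npy")
o=ctrl.get_obs(); print(o["clock"],o["tool_pos"],o["opening"],o["force"],o["gripper_force"])
s=ctrl.snapshot("wrist"); save(s,"w4.png")
print("to mark1",F[0]-np.array(o["tool_pos"][:2]))
```

```text
7.1167 [ 0.58131844 -0.13323408  0.12973698] 0.017760958776686573 [ 0.16751021 -0.55783165 -1.59730285] 29.998254776000977
to mark1 [-0.1050746   0.26760917]
```

View pics/w4.png

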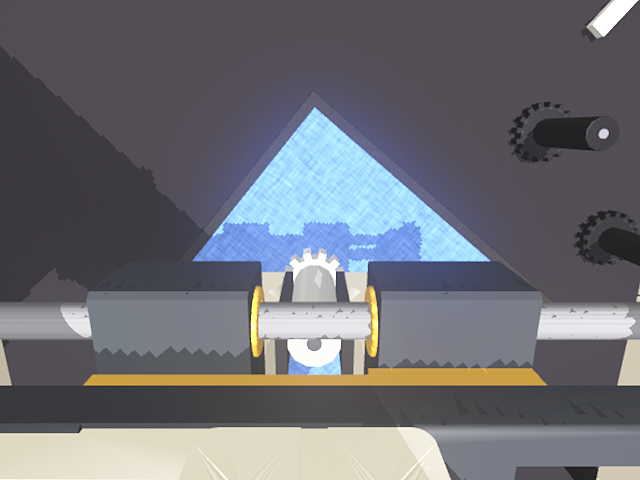

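Gripped firmly (17.8 mm, 30 N). I'll carry it to mark 1 and stop about 1 cm above the plate.

Request:
apply_moves --commands '[[[-1,2.5,0],0,1],[[-2.2,5.6,0],0,1],[[-3.5,8.9,0],0,1],[[-4.8,12.2,0],0,1],[[-6.1,15.5,0],0,1],[[-7.4,18.8,0],0,1],[[-8.6,22,0],0,1],[[-9.6,24.6,0],0,1],[[-10.2,26.2,0],0,1],[[-10.5,26.8,0],0,1],[[-10.5,26.8,-2],0,1],[[-10.5,26.8,-4.5],0,1],[[-10.5,26.8,-6.5],0,1],[[-10.5,26.8,-7.4],0,1],[[-10.5,26.8,-7.4],0,1],[[-10.5,26.8,-7.4],0,1]]'

```text
clock: 8.5
tool_pos: [0.4754, 0.1341, 0.0533]
orientation: [-180.0, 0.1, 50.0]
force: [-0.6, 0.2, -0.4]
opening: 0.0176
gripper_force: 30.0
```

Run:
```python
from h import *
F=np.load("marks.npy")
o=ctrl.get_obs(); print(o["clock"],o["tool_pos"],o["opening"],o["force"])
print("to mark1 mm",1e3*(F[0]-np.array(o["tool_pos"][:2])))
```

```text
8.5 [0.47538775 0.13408922 0.05328812] 0.017550916108119725 [-0.56476994  0.24480081 -0.39395397]
to mark1 mm [0.85609212 0.28586033]
```

Request:
apply_moves --commands '[[[0.08,0.03,-0.2],0,1],[[0.08,0.03,-0.4],0,1],[[0.08,0.03,-0.5],0,1],[[0.08,0.03,-0.6],0,1],[[0.08,0.03,-0.65],0,1],[[0.08,0.03,-0.65],0,1],[[0.08,0.03,-0.65],0,1]]'

```text
clock: 9.08
tool_pos: [0.4763, 0.135, 0.0472]
orientation: [180.0, -0.0, 50.0]
force: [0.1, -0.1, -1.5]
opening: 0.0176
gripper_force: 30.0
```

Request:
apply_moves --commands '[[[0,0,-0.04],0,1],[[0,0,-0.08],0,1],[[0,0,-0.11],0,1],[[0,0,-0.11],0,1],[[0,0,-0.11],0,1]]'

```text
clock: 9.5
tool_pos: [0.4762, 0.135, 0.0459]
orientation: [-180.0, 0.0, 50.0]
force: [0.7, 0.0, -0.9]
opening: 0.0174
gripper_force: 30.0
```

Request:
apply_moves --commands '[[[0,0,-0.03],0,1],[[0,0,-0.06],0,1],[[0,0,-0.06],0,1],[[0,0,-0.06],0,1]]'

```text
clock: 9.83
tool_pos: [0.4763, 0.135, 0.0455]
orientation: [180.0, -0.0, 50.0]
force: [-1.6, 1.0, 1.7]
opening: 0.0173
gripper_force: 30.0
```

Contact (force changed to +1.7 N). I'll release, lift and look.

Request:
apply_moves --commands '[[[0,0,0],0,0.75],[[0,0,0],0,0.7],[[0,0,0],0,0.6],[[0,0,0],0,0.5],[[0,0,0],0,0.4],[[0,0,0],0,0.3],[[0,0,0],0,0.3],[[0,0,2],0,0.3],[[0,0,5],0,0.3],[[0,0,9],0,0.3],[[0,0,13],0,0.3],[[0,0,17],0,0.3],[[0,0,21],0,0.3],[[0,0,25.4],0,0.3],[[0,0,25.4],0,0.3],[[0,0,25.4],0,0.3],[[0,0,25.4],0,0.3]]'

```text
clock: 11.25
tool_pos: [0.476, 0.135, 0.2994]
orientation: [-180.0, -0.0, 50.0]
force: [0.2, 0.7, -1.1]
opening: 0.0613
gripper_force: 0.0
```

Run:
```python
from h import *
F=np.load("marks.npy")
o=ctrl.get_obs(); print(o["clock"],o["tool_pos"],o["opening"],o["force"])
s=ctrl.snapshot("wrist"); 
G=[]
for f in F[1:]:
    b=bright(s,proj(s,[*f,.012])); G.append(atz(s,b,.012)[:2]); print(np.round(1e3*(G[-1]-f),2))
print("28 vs mark mm",*[1e3*(fit(s,F[0],.014,zb=.012,minv=m)[0]-F[0]) for m in (110,150,190)])
p=[int(v) for v in proj(s,[*F[0],.03])]
i=np.array(s["img"])[max(0,p[1]-60):p[1]+60,p[0]-80:p[0]+80,::-1]; cv2.imwrite("pics/c5.png",cv2.resize(i,None,fx=4,fy=4))
```

```text
11.25 [0.47596652 0.13497779 0.29936994] 0.061333870980642816 [ 0.23395068  0.67737905 -1.08467346]
[-0.16  0.05]
[0.04 0.07]
[-176.11 -207.31]
28 vs mark mm [ 0.30593872 -4.12786865] [0.67660522 1.42997742] [0.71320879 1.42642528]
```

View pics/c5.png

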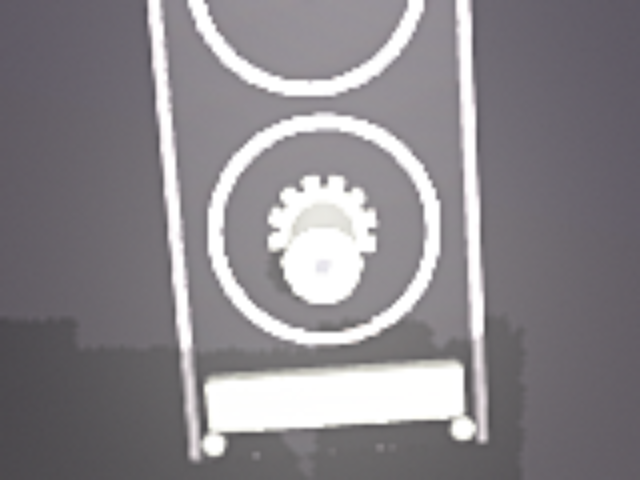

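Gear 28 stands centred in ring 1, within about 1.5 mm. Next is 38.

Request:
apply_moves --commands '[[[13.92,-37.4,0],0,0.3],[[13.92,-37.4,0],0,0.3],[[13.92,-37.4,0],0,0.3],[[13.92,-37.4,0],0,0.3],[[13.92,-37.4,0],0,0.3],[[13.92,-37.4,0],0,0.3],[[13.92,-37.4,0],0,0.3],[[13.92,-37.4,0],0,0.3],[[13.92,-37.4,0],0,0.3],[[13.92,-37.4,0],0,0.3],[[13.92,-37.4,-4],0,0.3],[[13.92,-37.4,-8],0,0.3],[[13.92,-37.4,-12],0,0.3],[[13.92,-37.4,-16],0,0.3],[[13.92,-37.4,-19],0,0.3],[[13.92,-37.4,-22],0,0.3],[[13.92,-37.4,-24.5],0,0.3],[[13.92,-37.4,-26.1],0,0.3],[[13.92,-37.4,-26.1],0,0.3],[[13.92,-37.4,-26.1],0,0.3]]'

```text
clock: 12.97
tool_pos: [0.6139, -0.239, 0.0362]
orientation: [-179.8, 0.2, 50.0]
force: [0.7, -0.3, 0.9]
opening: 0.0614
gripper_force: 0.0
```

Request:
apply_moves --commands '[[[0,0,0],0,0.7],[[0,0,0],0,0.8],[[0,0,0],0,0.9],[[0,0,0],0,1],[[0,0,0],0,1],[[0,0,0],0,1],[[0,0,0],0,1],[[0,0,0],0,1]]'

```text
clock: 13.63
tool_pos: [0.6155, -0.2391, 0.0386]
orientation: [180.0, -0.0, 50.0]
force: [0.3, 0.4, 2.1]
opening: 0.0174
gripper_force: 30.0
```

Request:
apply_moves --commands '[[[0,0,0.5],0,1],[[0,0,2],0,1],[[0,0,5],0,1],[[0,0,8.5],0,1],[[-0.6,2.6,9],0,1],[[-1.4,6.2,9],0,1],[[-2.3,10,9],0,1],[[-3.2,13.8,9],0,1],[[-4.1,17.6,9],0,1],[[-5,21.4,9],0,1],[[-5.9,25.2,9],0,1],[[-6.8,29,9],0,1],[[-7.6,32.8,9],0,1],[[-8.5,36.6,9],0,1],[[-9.3,39.8,9],0,1],[[-9.7,41.8,9],0,1],[[-9.96,42.8,9],0,1],[[-9.96,42.8,8],0,1],[[-9.96,42.8,6],0,1],[[-9.96,42.8,4],0,1]]'

```text
clock: 15.3
tool_pos: [0.5161, 0.1886, 0.078]
orientation: [180.0, -0.1, 50.0]
force: [0.3, 0.3, -2.0]
opening: 0.0179
gripper_force: 30.0
```

Request:
apply_moves --commands '[[[0,0,-1.5],0,1],[[0,0,-2.2],0,1],[[0,0,-2.5],0,1],[[0,0,-2.5],0,1],[[0,0,-2.5],0,1],[[0,0,-2.5],0,1]]'

```text
clock: 15.8
tool_pos: [0.5165, 0.1891, 0.0543]
orientation: [180.0, -0.1, 50.0]
force: [0.4, 0.2, -1.2]
opening: 0.0175
gripper_force: 30.0
```

Request:
apply_moves --commands '[[[-0.04,0,-0.2],0,1],[[-0.04,0,-0.4],0,1],[[-0.04,0,-0.55],0,1],[[-0.04,0,-0.65],0,1],[[-0.04,0,-0.69],0,1],[[-0.04,0,-0.73],0,1],[[-0.04,0,-0.76],0,1],[[-0.04,0,-0.79],0,1],[[-0.04,0,-0.79],0,1],[[-0.04,0,-0.79],0,1]]'

```text
clock: 16.63
tool_pos: [0.5154, 0.189, 0.0465]
orientation: [180.0, -0.0, 50.1]
force: [-5.0, -0.4, 12.1]
opening: 0.0176
gripper_force: 30.0
```

Firm contact at 12 N; I'll ease slightly, release and lift.

Request:
apply_moves --commands '[[[0,0,0.04],0,1],[[0,0,0.04],0,0.75],[[0,0,0.04],0,0.7],[[0,0,0.04],0,0.6],[[0,0,0.04],0,0.5],[[0,0,0.04],0,0.4],[[0,0,0.04],0,0.3],[[0,0,0.04],0,0.3],[[0,0,2],0,0.3],[[0,0,5],0,0.3],[[0,0,9],0,0.3],[[0,0,13],0,0.3],[[0,0,17],0,0.3],[[0,0,21],0,0.3],[[0,0,25.3],0,0.3],[[0,0,25.3],0,0.3],[[0,0,25.3],0,0.3],[[0,0,25.3],0,0.3]]'

```text
clock: 18.13
tool_pos: [0.5152, 0.1889, 0.2984]
orientation: [-180.0, -0.0, 50.0]
force: [-0.6, 0.3, -1.5]
opening: 0.0613
gripper_force: 0.0
```

Run:
```python
from h import *
F=np.load("marks.npy")
o=ctrl.get_obs(); print(o["clock"],o["tool_pos"],o["opening"],o["force"])
s=ctrl.snapshot("wrist"); save(s,"w6.png")
for f in F[2:]:
    b=bright(s,proj(s,[*f,.012])); print(np.round(1e3*(atz(s,b,.012)[:2]-f),2))
for k,R in ((0,.014),(1,.019)):
  print("vs mark mm",*[1e3*(fit(s,F[k],R,zb=.012,minv=m)[0]-F[k]) for m in (150,190,220)])
i=np.array(s["img"])[60:300,240:400,::-1]; cv2.imwrite("pics/c6.png",cv2.resize(i,None,fx=2.5,fy=2.5))
```

```text
18.1333 [0.51515614 0.188931   0.29844913] 0.06127637180596243 [-0.56644832  0.25815304 -1.5001689 ]
[0.07 0.08]
[0.17 0.08]
vs mark mm [0.1129303  0.68347931] [0.3041954  0.51206779] [-0.21118402  0.60915828]
vs mark mm [-1.18714142 -1.03067398] [-1.03613281 -0.45166016] [-0.93554687 -0.69433594]
```

View pics/c6.png

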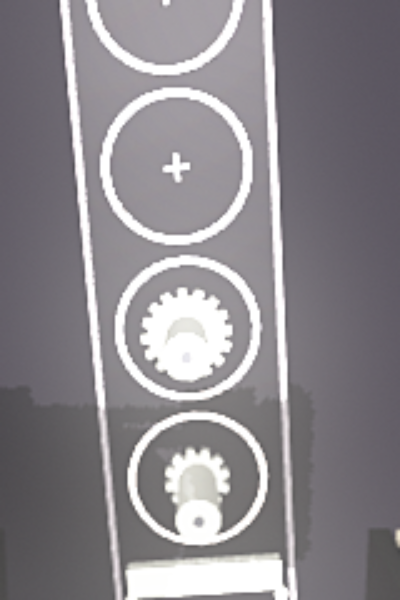

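Both are centred to about 1 mm: 38 at (186,335) in ring 2 and 28 at (197,478) in ring 1. Next is 48.

Request:
apply_moves --commands '[[[-1.89,-43.94,0],0,0.3],[[-1.89,-43.94,0],0,0.3],[[-1.89,-43.94,0],0,0.3],[[-1.89,-43.94,0],0,0.3],[[-1.89,-43.94,0],0,0.3],[[-1.89,-43.94,0],0,0.3],[[-1.89,-43.94,0],0,0.3],[[-1.89,-43.94,0],0,0.3],[[-1.89,-43.94,0],0,0.3],[[-1.89,-43.94,0],0,0.3],[[-1.89,-43.94,0],0,0.3],[[-1.89,-43.94,-4],0,0.3],[[-1.89,-43.94,-8],0,0.3],[[-1.89,-43.94,-12],0,0.3],[[-1.89,-43.94,-16],0,0.3],[[-1.89,-43.94,-19.5],0,0.3],[[-1.89,-43.94,-22.5],0,0.3],[[-1.89,-43.94,-24.5],0,0.3],[[-1.89,-43.94,-25.6],0,0.3],[[-1.89,-43.94,-26],0,0.3]]'

```text
clock: 19.85
tool_pos: [0.4945, -0.2501, 0.0355]
orientation: [-179.7, 0.2, 50.0]
force: [0.4, -0.9, -0.5]
opening: 0.0609
gripper_force: 0.0
```

Request:
apply_moves --commands '[[[0,0,0],0,0.5],[[0,0,0],0,0.7],[[0,0,0],0,0.8],[[0,0,0],0,0.9],[[0,0,0],0,1],[[0,0,0],0,1],[[0,0,0],0,1],[[0,0,0],0,1],[[0,0,0],0,1]]'

```text
clock: 20.6
tool_pos: [0.4967, -0.2504, 0.0389]
orientation: [180.0, -0.0, 50.0]
force: [-1.0, 1.9, 5.2]
opening: 0.0174
gripper_force: 30.0
```

Request:
apply_moves --commands '[[[0,0,0.5],0,1],[[0,0,2],0,1],[[0,0,5],0,1],[[0,0,8.5],0,1],[[0.3,2.6,10],0,1],[[0.7,6.2,10],0,1],[[1.2,10.2,10],0,1],[[1.7,14.2,10],0,1],[[2.2,18.2,10],0,1],[[2.7,22.2,10],0,1],[[3.2,26.2,10],0,1],[[3.7,30.2,10],0,1],[[4.2,34.2,10],0,1],[[4.7,38.2,10],0,1],[[5.1,42.2,10],0,1],[[5.5,45.6,10],0,1],[[5.8,48,10],0,1],[[5.96,49.5,10],0,1],[[5.96,49.5,9],0,1],[[5.96,49.5,7],0,1]]'

```text
clock: 22.27
tool_pos: [0.5572, 0.2459, 0.1098]
orientation: [179.9, -0.2, 50.1]
force: [-0.4, -0.6, -3.5]
opening: 0.0174
gripper_force: 30.0
```

Request:
apply_moves --commands '[[[0,0,-2],0,1],[[0,0,-4],0,1],[[0,0,-5],0,1],[[0,0,-5.4],0,1],[[0,0,-5.4],0,1],[[0,0,-5.4],0,1],[[0,0,-5.4],0,1]]'

```text
clock: 22.85
tool_pos: [0.5569, 0.2449, 0.0557]
orientation: [180.0, -0.1, 50.0]
force: [-0.7, -0.2, -1.1]
opening: 0.0176
gripper_force: 30.0
```

Request:
apply_moves --commands '[[[-0.05,-0.05,-0.3],0,1],[[-0.05,-0.05,-0.5],0,1],[[-0.05,-0.05,-0.65],0,1],[[-0.05,-0.05,-0.75],0,1],[[-0.05,-0.05,-0.79],0,1],[[-0.05,-0.05,-0.82],0,1],[[-0.05,-0.05,-0.84],0,1],[[-0.05,-0.05,-0.84],0,1],[[-0.05,-0.05,-0.84],0,1]]'

```text
clock: 23.6
tool_pos: [0.5556, 0.2441, 0.0469]
orientation: [180.0, -0.0, 50.0]
force: [-3.9, -0.4, 6.4]
opening: 0.0178
gripper_force: 30.0
```

Contact at 6 N; releasing.

Request:
apply_moves --commands '[[[0,0,0.02],0,1],[[0,0,0.02],0,0.75],[[0,0,0.02],0,0.7],[[0,0,0.02],0,0.6],[[0,0,0.02],0,0.5],[[0,0,0.02],0,0.4],[[0,0,0.02],0,0.3],[[0,0,0.02],0,0.3],[[0,0,2],0,0.3],[[0,0,5],0,0.3],[[0,0,9],0,0.3],[[0,0,13],0,0.3],[[0,0,17],0,0.3],[[0,0,21],0,0.3],[[0,0,25.2],0,0.3],[[0,0,25.2],0,0.3],[[0,0,25.2],0,0.3],[[0,0,25.2],0,0.3]]'

```text
clock: 25.1
tool_pos: [0.5553, 0.244, 0.2979]
orientation: [-180.0, -0.0, 50.0]
force: [0.3, -0.2, -0.9]
opening: 0.0609
gripper_force: 0.0
```

Run:
```python
from h import *
F=np.load("marks.npy")
o=ctrl.get_obs(); print(o["clock"],o["tool_pos"],o["opening"],o["force"])
s=ctrl.snapshot("wrist"); save(s,"w7.png")
b=bright(s,proj(s,[*F[3],.012])); print(np.round(1e3*(atz(s,b,.012)[:2]-F[3]),2))
for k,R in ((0,.014),(1,.019),(2,.024)):
  print("vs mark mm",*[1e3*(fit(s,F[k],R,zb=.012,minv=m)[0]-F[k]) for m in (150,190,220)])
print("58 shift",np.array([.4861,-.1614])-o["tool_pos"][:2])
```

```text
25.1 [0.55531692 0.24403843 0.29791111] 0.06093664158099115 [ 0.30598428 -0.15645436 -0.92845389]
[-0.09 -0.02]
vs mark mm [-1.56313324 -3.81664276] [-3.3684082  -2.45166016] [-4.49804687 -2.15234375]
vs mark mm [-0.87451172 -0.25952148] [-0.99737549 -0.4359436 ] [-1.47866821 -0.64741516]
vs mark mm [0.20709229 1.06668091] [-0.85031128 -0.48724365] [-0.91906738 -0.28930664]
58 shift [-0.06921692 -0.40543843]
```

Request:
apply_moves --commands '[[[-6.92,-40.55,0],0,0.3],[[-6.92,-40.55,0],0,0.3],[[-6.92,-40.55,0],0,0.3],[[-6.92,-40.55,0],0,0.3],[[-6.92,-40.55,0],0,0.3],[[-6.92,-40.55,0],0,0.3],[[-6.92,-40.55,0],0,0.3],[[-6.92,-40.55,0],0,0.3],[[-6.92,-40.55,0],0,0.3],[[-6.92,-40.55,0],0,0.3],[[-6.92,-40.55,0],0,0.3],[[-6.92,-40.55,-4],0,0.3],[[-6.92,-40.55,-8],0,0.3],[[-6.92,-40.55,-12],0,0.3],[[-6.92,-40.55,-16],0,0.3],[[-6.92,-40.55,-19.5],0,0.3],[[-6.92,-40.55,-22.5],0,0.3],[[-6.92,-40.55,-24.5],0,0.3],[[-6.92,-40.55,-25.6],0,0.3],[[-6.92,-40.55,-25.9],0,0.3]]'

```text
clock: 26.82
tool_pos: [0.4836, -0.1614, 0.0355]
orientation: [-179.7, 0.3, 50.0]
force: [-0.1, 0.6, 0.2]
opening: 0.0616
gripper_force: 0.0
```

Request:
apply_moves --commands '[[[0,0,0],0,0.5],[[0,0,0],0,0.7],[[0,0,0],0,0.8],[[0,0,0],0,0.9],[[0,0,0],0,1],[[0,0,0],0,1],[[0,0,0],0,1],[[0,0,0],0,1],[[0,0,0],0,1]]'

```text
clock: 27.57
tool_pos: [0.4866, -0.1614, 0.0394]
orientation: [180.0, -0.0, 50.0]
force: [-1.0, 1.1, 5.2]
opening: 0.0175
gripper_force: 30.0
```

Request:
apply_moves --commands '[[[0,0,0.5],0,1],[[0,0,2],0,1],[[0,0,5],0,1],[[0,0,8.5],0,1],[[0.6,2.5,10],0,1],[[1.4,6,10],0,1],[[2.3,9.8,10],0,1],[[3.2,13.6,10],0,1],[[4.1,17.4,10],0,1],[[5,21.2,10],0,1],[[5.9,25,10],0,1],[[6.8,28.8,10],0,1],[[7.7,32.6,10],0,1],[[8.6,36.4,10],0,1],[[9.5,40.2,10],0,1],[[10.3,43.2,10],0,1],[[10.8,45.2,10],0,1],[[10.97,46.07,10],0,1],[[10.97,46.07,9],0,1],[[10.97,46.07,7],0,1]]'

```text
clock: 29.23
tool_pos: [0.5969, 0.3, 0.1103]
orientation: [180.0, -0.2, 50.1]
force: [-0.9, -0.1, -2.7]
opening: 0.0178
gripper_force: 30.0
```

Request:
apply_moves --commands '[[[0,0,-2],0,1],[[0,0,-4],0,1],[[0,0,-5],0,1],[[0,0,-5.4],0,1],[[0,0,-5.4],0,1],[[0,0,-5.4],0,1],[[0,0,-5.4],0,1]]'

```text
clock: 29.82
tool_pos: [0.5969, 0.2996, 0.0564]
orientation: [180.0, -0.1, 50.0]
force: [-0.5, 0.5, -2.6]
opening: 0.0172
gripper_force: 30.0
```

Request:
apply_moves --commands '[[[0,0,-0.3],0,1],[[0,0,-0.5],0,1],[[0,0,-0.65],0,1],[[0,0,-0.75],0,1],[[0,0,-0.8],0,1],[[0,0,-0.84],0,1],[[0,0,-0.86],0,1],[[0,0,-0.86],0,1],[[0,0,-0.86],0,1]]'

```text
clock: 30.57
tool_pos: [0.5961, 0.2993, 0.0475]
orientation: [180.0, -0.0, 50.1]
force: [-4.4, -1.2, 5.4]
opening: 0.0175
gripper_force: 30.0
```

Contact; I'll release and retreat, ending back over the row start to look.

Request:
apply_moves --commands '[[[0,0,0.02],0,1],[[0,0,0.02],0,0.75],[[0,0,0.02],0,0.7],[[0,0,0.02],0,0.6],[[0,0,0.02],0,0.5],[[0,0,0.02],0,0.4],[[0,0,0.02],0,0.3],[[0,0,0.02],0,0.3],[[0,0,2],0,0.3],[[0,0,5],0,0.3],[[0,0,9],0,0.3],[[0,0,13],0,0.3],[[0,0,17],0,0.3],[[-2,-3,21],0,0.3],[[-5,-6,24],0,0.3],[[-8,-9,25],0,0.3],[[-10.6,-13.8,25.2],0,0.3],[[-10.6,-13.8,25.2],0,0.3],[[-10.6,-13.8,25.2],0,0.3],[[-10.6,-13.8,25.2],0,0.3]]'

```text
clock: 32.23
tool_pos: [0.4896, 0.1601, 0.3]
orientation: [180.0, -0.2, 50.0]
force: [0.2, 0.4, -0.9]
opening: 0.0615
gripper_force: 0.0
```

Run:
```python
from h import *
F=np.load("marks.npy")
o=ctrl.get_obs(); print(o["clock"],o["tool_pos"],o["opening"],o["force"])
s=ctrl.snapshot("wrist"); save(s,"w8.png"); S=ctrl.snapshot("side")
for k,R in enumerate((.014,.019,.024,.029)):
  print("vs mark mm",*[np.round(1e3*(fit(s,F[k],R,zb=.012,minv=m)[0]-F[k]),2) for m in (150,190,220)])
i=np.array(S["img"])[110:240,230:360,::-1]; j=cv2.resize(i,(480,480)); h=cv2.resize(np.array(s["img"])[0:300,240:400,::-1],(320,480))
cv2.imwrite("pics/c8.png",np.hstack([j,h]))
```

```text
32.2333 [0.48955564 0.16011096 0.29999574] 0.061455936812387216 [ 0.18127344  0.40429253 -0.87047793]
vs mark mm [0.98 1.66] [0.91 1.73] [0.93 1.77]
vs mark mm [9.18 2.43] [-0.31 -0.48] [-0.9  -0.01]
vs mark mm [8.3  4.42] [-0.03  0.87] [-0.27  0.51]
vs mark mm [-7.05 -7.53] [-5.89 -6.02] [-2.43 -3.22]
```

View pics/c8.png

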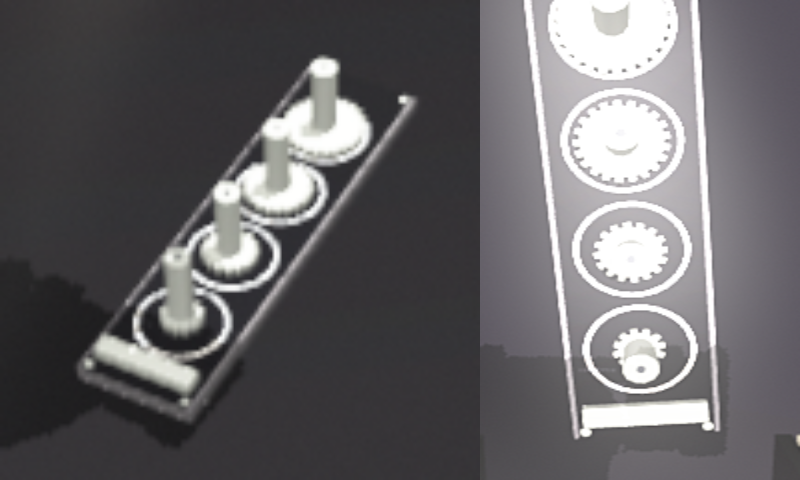

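All four stand in order with uniform gaps. Ring 4 is cut off in this view, so I'll check it from closer.

Request:
apply_moves --commands '[[[8.5,11.5,0],0,0.3],[[8.5,11.5,0],0,0.3],[[8.5,11.5,0],0,0.3],[[8.5,11.5,0],0,0.3],[[8.5,11.5,0],0,0.3],[[8.5,11.5,0],0,0.3],[[8.5,11.5,0],0,0.3]]'

```text
clock: 32.92
tool_pos: [0.5751, 0.2767, 0.297]
orientation: [-180.0, 0.1, 50.1]
force: [-0.6, -0.2, 0.3]
opening: 0.0618
gripper_force: 0.0
```

Run:
```python
from h import *
F=np.load("marks.npy")
s=ctrl.snapshot("wrist"); g=cv2.cvtColor(np.array(s["img"]),cv2.COLOR_RGB2GRAY)
p=[int(v) for v in proj(s,[*F[3],.03])]; print(p)
# shaft-top centre dot and predicted ring/disc drawn for comparison
i=np.array(s["img"])[:,:,::-1].copy(); i=i[max(0,p[1]-70):p[1]+190,p[0]-80:p[0]+80]
i=cv2.resize(i,None,fx=3,fy=3)[:600]; y0=max(0,p[1]-70); x0=p[0]-80
for f,R in zip(F,(.014,.019,.024,.029)):
  for r,z in ((R,.02),(.009,.072)):
    q=np.array([proj(s,[f[0]+r*np.cos(a),f[1]+r*np.sin(a),z]) for a in A])
    cv2.polylines(i,[np.round((q-[x0,y0])*3+1).astype(np.int32)],True,(0,0,255),1)
cv2.imwrite("pics/c9.png",i)
```

```text
[315, 164]
```

View pics/c9.png

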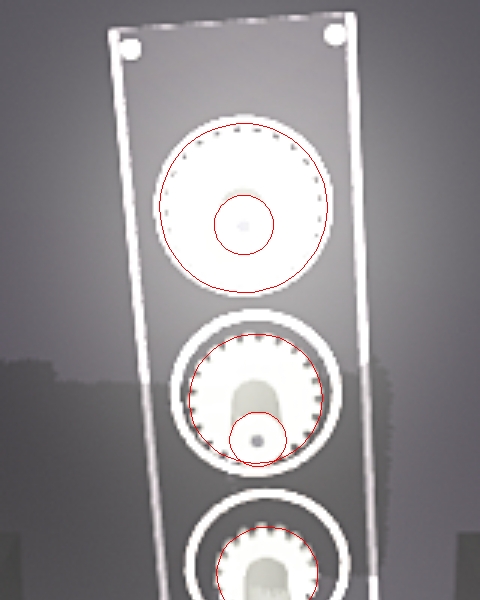

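The predicted circles coincide with the shaft tops and discs (58's top dot at (243,227) against 225 predicted), so placement is within about 1 mm. The gripper is clear, so I'll hand in.

```bash
python3 -c "
from plant import ctrl
print(ctrl.close_job())"
```

```text
the job is handed in; nothing more can be done
None
```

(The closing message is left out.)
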